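Square up a filter plate in the corner rails

ROBOT

A 7-joint arm with a two-finger parallel gripper is mounted at the origin on a cart in front of the work surface, level with it; the furniture and walls round the work are solid. World frame = base frame: x ahead of the robot, y to its left, z up, the work surface at z = 0. Lengths are in m, angles in rad, forces in N, time in s.
With the tool pointing down it reaches from about 0.425 to 0.95 m from the base axis. Payload 16.7 kg.
Tool frame: the origin (TCP) lies on the centre line of the jaws, within the pads' length; the fingertips stand 25 mm ahead of it and the grasp point (between the pads) lies 6 mm ahead of it; z points along the fingers, x is the direction in which the jaws open and shut, and the axes are right-handed (so a half turn about z gives the same grasp; the last joint's range is limited). The gripper opens to 94 mm and grips with 3 to 60 N. Pads are 16 mm wide; open, the fingers measure 119 mm over their backs; the gripper's body (75 mm by 177 mm) begins 78 mm behind the grasp point.
Start: joints at [1.032, 0.426, 0.074, 1.606, -0.034, 1.111, -0.067], TCP at [0.256, -0.625, 0.23] pointing down, gripper open.
Joint ranges: [-2.85, 2.85], [-0.5, 2.14], [-1.23, 1.37], [0.21, 2.46], [-1.02, 4.16], [0.16, 2.05], [-2.73, 2.73]. Speed limits (rad/s): [1.89, 1.89, 2.39, 2.39, 3.01, 3.01, 3.01].

INTERFACE

Orientations are given as a unit quaternion [x, y, z, w].
In Python, from workcell import env gives the robot as it stands. The module is installed in compiled form; this text tells all that it offers. Calls block until the motion is done:
- env.reach(position, orientation): joint-space move of the TCP to a pose.
- env.movel(position, orientation=None, velocity=0.15): straight line of the TCP; orientation=None keeps the orientation; velocity is the mean speed in m/s.
- env.set_joints(angles): joint-space move.
- env.let_go() and env.close(force=None): open the fingers fully, or close them until they stop; force is the grip in N (None keeps the last).
- env.wait(seconds).
- env.solve_ik(position, orientation): joint angles nearest the present ones, or None.
- env.read_state(): the state.
- env.camera(name): name is "scene" or "top" or "wrist"; returns a dict with "color" (420x560x3 uint8, red, green, blue), "fx", "fy", "cx", "cy" (pixels), "cam_to_world" (4x4, takes a point from camera to world coordinates); the wrist camera has in their place "T_tool_cam" (4x4, takes a point from camera to tool coordinates, whose origin is the TCP and whose axes are the tool frame's). Camera axes: x right, y down, z forward; pixel columns grow to the right and rows downward; lengths in m; the calibration is good to about 2 mm. A picture is of the moment at which its call begins: read the wrist's pose just before it. There is no depth.
A pose or a line that the arm cannot do raises env.IKError and nothing moves.
- env.finish_job(): hands the job in, once; it reports no verdict.
The state is a dict: "clock": time; "joint_positions": joint angles; "joint_vel": joint speeds; "joint_efforts": joint torques, N m; "tool_pos": TCP position; "orientation": TCP orientation; "contact_force": force on the tool from outside, world axes, zero at the start; "ft_torque": the same for the moment, N m; "opening": finger opening in m.
Only numpy, scipy, OpenCV 4.12 (cv2) and the standard library are available. Lean on these libraries where they do the work, as an engineer would, in place of code of your own. Each camera call takes 0.05 s, during which the arm holds its last target. There are 200 camera calls.

TASK

Take the upright nudging tool (black grip, round white foot) and with its foot push the orange filter plate across the aluminium squaring base until it sits squarely in the corner, up against both dark rails. Touch the orange plate only with the tool, keep it lying flat on the base, and leave the green plate where it is. Then stand the tool upright on the bench again, off the squaring base.

Things in the scene. Friction and masses are not known exactly. Their poses are not given: they have to be found in the camera images.
- nudger_centre (a point): Nudging tool, loose, upright on the bench, round about its axis (yaw is free), 81 mm tall, 0.1 kg. White disc foot 34 mm across and 13 mm high, a cone up to 20 mm, then a straight black grip 20 mm across with two steel rings, gripped from above. This point is on the axis, 40 mm above the underside; z points up the tool.
- orange_plate: Orange filter plate (opaque-looking glass slab), loose, lying flat on the squaring base; 50 mm (its x) by 70 mm (its y) by 10 mm thick, about 0.09 kg; it slides when pushed. Origin at the centre of its underside, 8 mm above the bench. It starts turned at most about 20 degrees to the rails, 30 to 90 mm away from each.
- corner (a point): Inner corner of the squaring base (fixed aluminium plate 220x220x8 mm, two dark rails 12 mm wide, 18 mm above its top face). The point is where the rails' inner faces meet, on that top face. The free top reaches 208 mm to -x and +y of this point; the rails' inner faces are its x = 0 and y = 0. Home of the orange plate's origin: x -25, y +35 mm here, axes parallel.
- green_plate: Green filter plate, loose, the same size as the orange one, lying flat on the bench; a bystander to be left alone. Origin at the centre of its underside.
There are look-alikes about, which are no part of the job. What is shaped like the part that bears nudger_centre but yellow is not meant.

How it is judged:
By the outcome, as a careful person would: the job done as asked, in the order asked, and still so for the second after the job is handed in, with the robot touching nothing.
It also fails if it takes over 64 s, if anything falls off the work surface, if the arm or the gripper's body presses on something with over 40 N, if the wrist force passes 120 N, or if a joint passes its speed limit or range.

## Working session

There is one attempt and no reset: what is moved stays moved. The work goes in short steps, each a Python script; the robot and the scene stay as the last script left them, time stands still between calls to the robot, and variables do not carry over. Pictures are saved under pics/ and viewed, about 8 in all and at most 12, crops included, and the job is handed in when it is done.

```bash
mkdir -p pics; cat > h.py <<'E'
from workcell import env
import numpy as np, cv2
def shot(name,fn):
    c=env.camera(name); cv2.imwrite('pics/'+fn,c['color'][:,:,::-1]); np.save('pics/'+fn+'.npy',c,allow_pickle=True); return c
def proj(c,p,T=None):
    T=c['cam_to_world'] if T is None else T
    q=np.linalg.inv(T)@np.append(p,1); return np.array([c['fx']*q[0]/q[2]+c['cx'],c['fy']*q[1]/q[2]+c['cy']])
def back(c,uv,z,T=None):
    T=np.array(c['cam_to_world']) if T is None else T
    d=T[:3,:3]@np.array([(uv[0]-c['cx'])/c['fx'],(uv[1]-c['cy'])/c['fy'],1]); o=T[:3,3]
    return o+d*(z-o[2])/d[2]
E
python3 - <<'E'
from h import *
a=shot('top','top.png');b=shot('scene','scene.png')
for c in(a,b):print(c['fx'],c['cx'],c['cy'],np.round(c['cam_to_world'],3))
s=env.read_state();print(s)
E
```

```text
393.63954742286126 272.45706337595635 215.68582180567216 [[-0.02  -0.99   0.136  0.448]
 [-1.     0.023  0.018 -0.046]
 [-0.021 -0.136 -0.991  0.893]
 [ 0.     0.     0.     1.   ]]
381.3035615054957 275.473103397542 207.38821099182277 [[-0.896 -0.3    0.326  0.261]
 [-0.443  0.642 -0.625  0.545]
 [-0.022 -0.705 -0.709  0.728]
 [ 0.     0.     0.     1.   ]]
{'clock': 0.1, 'joint_positions': array([ 1.03249637,  0.4266603 ,  0.07386506,  1.60654727, -0.03411646,
        1.11081741, -0.0670823 ]), 'joint_vel': array([-2.03776823e-03, -3.39576338e-05, -4.97414076e-04, -9.00409223e-04,
        1.29555357e-03,  1.71427569e-03, -7.32943854e-04]), 'joint_efforts': array([ 8.42851878e-03, -9.37475538e+01,  3.67732465e+00, -4.55045056e+01,
       -4.86618094e-02,  1.68717443e-02,  6.85781970e-05]), 'tool_pos': array([ 0.25570741, -0.62428273,  0.22985022]), 'orientation': array([ 8.30375758e-01, -5.57203515e-01, -5.05996464e-04, -2.96265326e-04]), 'contact_force': array([-0.26773751, -0.65736603,  0.42394645]), 'ft_torque': array([ 0.01062085, -0.01941593,  0.00409587]), 'opening': 0.09371823265750048}
```

View pics/top.png

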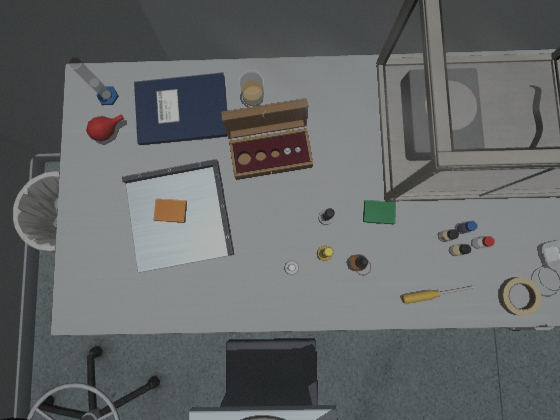

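View pics/scene.png

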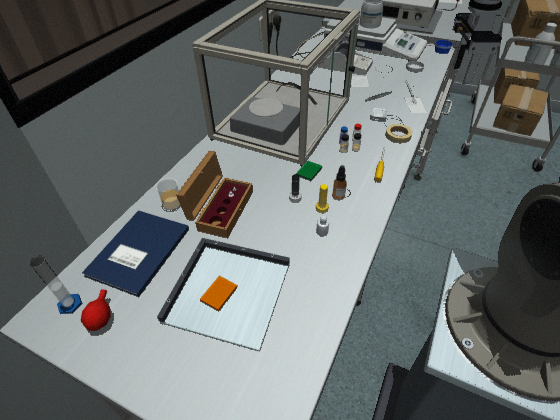

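```bash
python3 - <<'E'
import cv2,numpy as np
a=cv2.imread('pics/top.png');b=cv2.imread('pics/scene.png')
A=cv2.resize(a[155:275,115:245],None,fx=4,fy=4,interpolation=cv2.INTER_CUBIC)
B=cv2.resize(a[195:275,310:375],None,fx=4,fy=4,interpolation=cv2.INTER_CUBIC)
C=cv2.resize(b[165:217,280:345],None,fx=4,fy=4,interpolation=cv2.INTER_CUBIC)
o=np.zeros((540,790,3),np.uint8);o[:480,:520]=A;o[:320,525:785]=B;o[325:533,525:785]=C
cv2.imwrite('pics/c1.png',cv2.convertScaleAbs(o,alpha=1.3))
E
```

```text
(no output)
```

View pics/c1.png

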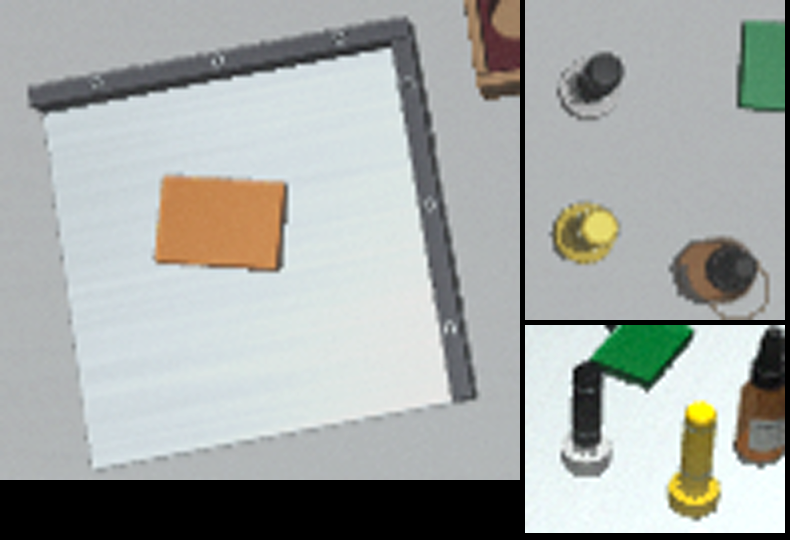

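```bash
python3 - <<'E'
from h import *
c=np.load('pics/top.png.npy',allow_pickle=True).item()
A=lambda u,v:(u/4+115-.4,v/4+155-.4)
B=lambda u,v:((u-525)/4+310-.4,v/4+195-.4)
pl=np.array([back(c,A(*p),.018) for p in[(162,176),(286,182),(279,270),(155,262)]])
print(pl.round(4),pl.mean(0).round(4)); e=pl[1]-pl[0]+pl[2]-pl[3]; print('plate yaw(y axis)',np.degrees(np.arctan2(e[0],-e[1])),np.linalg.norm(e)/2)
pts={'OL':((30,88),.026,(12,208)),'OC':((410,18),.026,(12,-12)),'OR':((475,398),.026,(-208,-12)),'FL':((93,468),.008,(-208,208)),
 'IC':((393,48),.026,(0,0)),'IR':((450,402),.026,(-208,0))}
W=np.array([back(c,A(*v[0]),v[1])[:2] for v in pts.values()]);M=np.array([v[2] for v in pts.values()])/1000
mc=M.mean(0);wc=W.mean(0);H=(M-mc).T@(W-wc);U,S,V=np.linalg.svd(H);R=V.T@U.T
t=wc-R@mc;print('corner',t,'yaw',np.degrees(np.arctan2(R[1,0],R[0,0])));print(((M@R.T+t-W)*1000).round(1))
print('plate in corner',((pl[:,:2].mean(0)-t)@R*1000).round(1), ((pl[:,:2]-t)@R*1000).round(1))
print('foot',back(c,B(590,87),.008).round(4),'top',back(c,B(604,74),.081).round(4))
b=np.load('pics/scene.png.npy',allow_pickle=True).item()
S=lambda u,v:((u-525)/4+280-.4,(v-325)/4+165-.4)
print('scene foot top c',back(b,S(586,453),.013).round(4),'top',back(b,S(588,370),.081).round(4))
print('green',back(c,(380,212),.01),'yellow',back(c,B(600,228),.081),'bottle',back(c,B(730,268),.08))
E
```

```text
[[0.6132 0.2357 0.018 ]
 [0.6081 0.1649 0.018 ]
 [0.5579 0.1684 0.018 ]
 [0.5641 0.2386 0.018 ]] [0.5858 0.2019 0.018 ]
plate yaw(y axis) -4.574031697566674 0.07073063830595994
corner [0.6859218  0.10264222] yaw 9.04439796045767
[[ 0.8  0.3]
 [ 0.1 -0.4]
 [-1.2  0.6]
 [-2.   1. ]
 [ 3.6 -0.1]
 [-1.2 -1.3]]
plate in corner [-83.2 113.8] [[ -50.9  142.8]
 [ -67.1   73.7]
 [-116.    85. ]
 [ -98.9  153.5]]
foot [ 0.565  -0.1506  0.008 ] top [ 0.562  -0.1494  0.081 ]
scene foot top c [ 0.561  -0.1446  0.013 ] top [ 0.5635 -0.1509  0.081 ]
green [ 0.57184223 -0.27235976  0.01      ] yellow [ 0.48236332 -0.14422757  0.081     ] bottle [ 0.46067056 -0.20970369  0.08      ]
```

Candidates in the top view are the black-grip, white-foot tool (328,215), the yellow look-alike (326,253), the brown dropper bottle (358,262) and the small white weight (291,267). The crop confirms (328,215). The orange plate is at (170,211) and the inner corner at about (213,167). I'll move to a hover over the tool and look from close by.

```bash
cat >> h.py <<'E'
from scipy.spatial.transform import Rotation as Rn
def down(deg): return (Rn.from_euler('z',deg,degrees=True)*Rn.from_euler('x',180,degrees=True)).as_quat()
def wcam(fn):
    s=env.read_state(); c=env.camera('wrist'); cv2.imwrite('pics/'+fn,c['color'][:,:,::-1])
    T=np.eye(4);T[:3,:3]=Rn.from_quat(s['orientation']).as_matrix();T[:3,3]=s['tool_pos']
    c['cam_to_world']=T@np.array(c['T_tool_cam']); np.save('pics/'+fn+'.npy',c,allow_pickle=True); return c
E
python3 - <<'E'
from h import *
print(Rn.from_quat(env.read_state()['orientation']).as_matrix().round(2))
best=None
for d in(90,-90):
    try: print(d,env.solve_ik([.5635,-.15,.23],down(d)),env.solve_ik([.5635,-.15,.065],down(d)),env.solve_ik([.63,.22,.07],down(d)))
    except Exception as e: print(d,e)
env.movel([.45,-.16,.23],down(-90),velocity=.3)
env.movel([.53,-.15,.23],down(-90),velocity=.25)
c=wcam('w1.png');print(np.array(c['T_tool_cam']).round(3),c['fx'],env.read_state()['clock'])
E
```

```text
[[ 0.38 -0.93 -0.  ]
 [-0.93 -0.38  0.  ]
 [-0.    0.   -1.  ]]
90 [ 0.6499176   0.33779283 -0.61754928  1.78638986  0.2185931   1.08628313
  1.52724958] [ 0.59153403  0.53768333 -0.56465598  1.91804434  0.39336794  0.79663407
  1.38167026] [ 0.0881405   0.69616719 -0.7393386   1.70834385  0.55618077  0.95869909
  0.70535742]
-90 [ 0.28296254  0.28429558 -0.16139678  1.80821934  0.05189093  1.05315956
 -1.46855191] [ 0.24420608  0.47925778 -0.11909778  1.93965212  0.08250264  0.72727735
 -1.49406656] [-0.09746881  0.62318703 -0.46327718  1.72034678  0.34525228  0.87985076
 -2.2789262 ]
[[ 1.     0.001 -0.001  0.001]
 [-0.001  0.967  0.256 -0.073]
 [ 0.002 -0.256  0.967 -0.154]
 [ 0.     0.     0.     1.   ]] 331.54127513046365 2.45
```

View pics/w1.png

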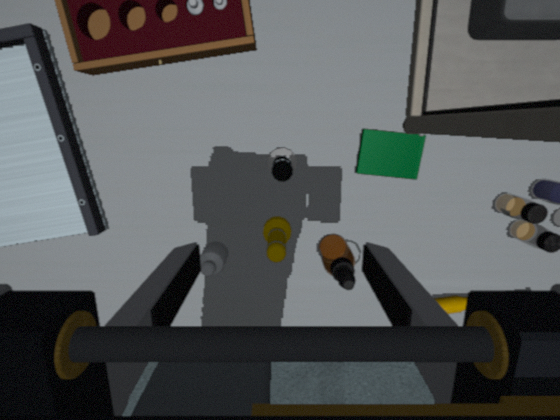

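The wrist view shows the tool's black top at (282,173), with its white foot around (281,158). There is clear space to either side along the jaw axis.

```bash
python3 - <<'E'
from h import *
c=np.load('pics/w1.png.npy',allow_pickle=True).item()
im=cv2.imread('pics/w1.png');print(back(c,(282,173),.081),back(c,(281,158),.008))
for p in[(.5635,-.15,.081),(.5635,-.15,0)]:print(proj(c,p))
cv2.imwrite('pics/w1c.png',cv2.resize(cv2.convertScaleAbs(im[130:200,240:330],alpha=1.8),None,fx=6,fy=6,interpolation=cv2.INTER_CUBIC))
E
```

```text
[ 0.56065888 -0.15152921  0.081     ] [ 0.56715362 -0.15048847  0.008     ]
[280.32521979 169.88835502]
[280.58414585 160.53069135]
```

View pics/w1c.png

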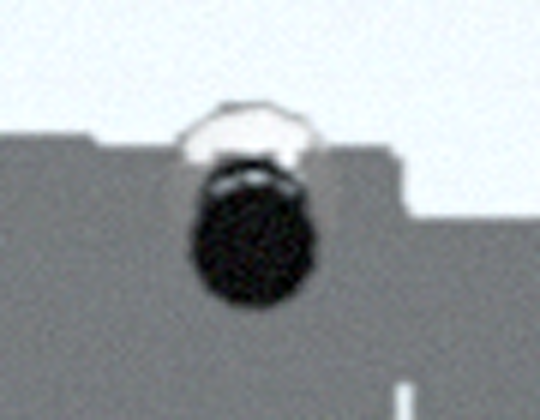

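```bash
cat >> h.py <<'E'
C0=np.array([.6859,.1026]); YAW=9.04
def cw(x,y):  # corner mm -> world xy
    a=np.radians(YAW);return C0+np.array([[np.cos(a),-np.sin(a)],[np.sin(a),np.cos(a)]])@np.array([x,y])/1000
def wc(p):
    a=np.radians(YAW);return np.array([[np.cos(a),np.sin(a)],[-np.sin(a),np.cos(a)]])@(np.array(p)[:2]-C0)*1000
E
python3 - <<'E'
from h import *
q=down(-90)
env.movel([.563,-.151,.12],q,velocity=.2)
env.movel([.563,-.151,.060],q,velocity=.08)
env.close(40);s=env.read_state();print(s['opening'],s['contact_force'],s['clock'])
env.movel([.563,-.151,.15],q,velocity=.15)
x,y=cw(-145,111);print(x,y,env.solve_ik([x,y,.0715],q))
env.movel([x,y,.15],q,velocity=.25)
env.movel([x,y,.0715],q,velocity=.12)
c=wcam('w2.png');s=env.read_state();print(s['tool_pos'],s['opening'],s['contact_force'],s['clock'],s['joint_positions'])
E
```

```text
0.019335069947814115 [-0.4410754  -0.06681119 -0.82769929] 5.2083
0.5252603012948217 0.18943828188022588 [-0.21656948  0.4515665  -0.30263987  1.9832962   0.19534329  0.73426882
 -2.2070785 ]
[0.5257703  0.18961244 0.07228606] 0.019468420659092905 [ 0.92839373  0.24926617 -0.31824228] 8.325 [-0.20958591  0.45150744 -0.31121703  1.98215836  0.20058639  0.73584114
 -2.21166714]
```

View pics/w2.png

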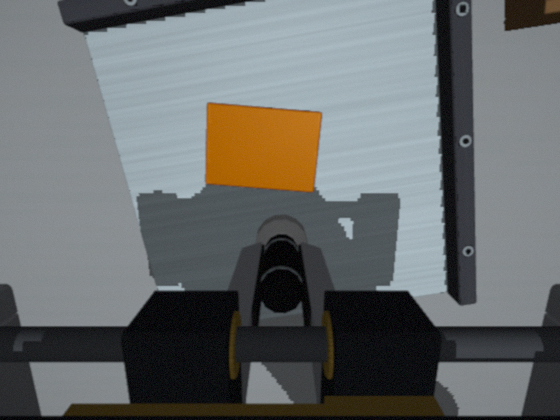

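The plate's corners are at about (207,103), (322,112), (315,192) and (205,184). The foot is just behind it at (281,230), and the tool is held straight.

```bash
cat >> h.py <<'E'
def plate(c):
    im=c['color'].astype(int);m=((im[:,:,0]-im[:,:,2]>90)&(im[:,:,0]>150)).astype(np.uint8)
    n,l,st,_=cv2.connectedComponentsWithStats(m);k=1+np.argmax(st[1:,4]);ct=cv2.findContours((l==k).astype(np.uint8),0,1)[0][0][:,0]
    P=np.array([wc(back(c,p,.018)) for p in ct],np.float32)
    (cx,cy),(w,h),a=cv2.minAreaRect(P)
    if w>h: w,h,a=h,w,a-90
    a=(a+90)%180-90
    return np.round([cx,cy,w,h,a],1)
E
python3 - <<'E'
from h import *
c=np.load('pics/w2.png.npy',allow_pickle=True).item()
print(plate(c)); t=np.load('pics/top.png.npy',allow_pickle=True).item();print(plate(t))
print('foot proj',proj(c,[*env.read_state()['tool_pos'][:2],.025]))
for p,z in[((435,10),.008),((446,285),.008),((105,30),.008),((260,3),.008)]:print(wc(back(c,p,z)).round(1))
E
```

```text
[-84.2 113.2  48.1  68.2 -13.6]
[-89.2  91.1  18.2  46.   81.6]
foot proj [280.26936797 242.93819761]
[-22.3   0.3]
[-200.8   -0.6]
[ -2.2 193.8]
[ -2.6 100.6]
```

```bash
cat >> h.py <<'E'
q=down(-90); ZP=.0708
def go(x,y,v=.05,z=ZP): env.movel([*cw(x,y),z],q,velocity=v)
def log(x,y,f0,cam=True):
    s=env.read_state(); f=s['contact_force']-f0; a=np.radians(YAW)
    fc=np.array([np.cos(a)*f[0]+np.sin(a)*f[1],-np.sin(a)*f[0]+np.cos(a)*f[1],f[2]])
    p=plate(env.camera_c()) if 0 else None
    print((x,y),'tool',wc(s['tool_pos']).round(1),round(s['tool_pos'][2],4),'F',fc.round(2),'t',round(s['clock'],2),end=' ')
    if cam: print('plate',plate(wcam('tmp.png')))
    else: print()
    return fc
E
sed -i '/camera_c/d' h.py
python3 - <<'E'
from h import *
f0=env.read_state()['contact_force']
go(-130,110)
for x in(-118,-106,-98):
    go(x,110); log(x,110,f0)
E
```

```text
(-118, 110) tool [-117.8  110. ] 0.0707 F [-1.14 -0.25 -1.49] t 9.17 plate [-73.6 114.6  47.7  68.1  -9.8]
(-106, 110) tool [-105.7  110. ] 0.0707 F [-1.17 -0.01 -0.19] t 9.61 plate [-62.3 116.6  48.   68.1  -5. ]
(-98, 110) tool [-97.6 110. ] 0.0708 F [-1.26  0.09  0.09] t 9.97 plate [-55.4 117.9  48.1  68.2  -1.5]
```

```bash
python3 - <<'E'
from h import *
f0=env.read_state()['contact_force']*0
go(-102,110);go(-102,117.5);f0=env.read_state()['contact_force']
for x in(-90,-80,-74): go(x,117.5); log(x,117.5,f0)
for x in np.arange(-72.5,-62,1.):
    go(x,117.5,.03); f=log(x,117.5,f0)
    if f[0]<-3.5: break
E
```

```text
(-90, 117.5) tool [-89.7 117.4] 0.0707 F [-0.58  0.89 -0.75] t 10.96 plate [-47.1 118.   48.1  68.1  -0.8]
(-80, 117.5) tool [-79.7 117.5] 0.0708 F [ 0.85  0.4  -0.33] t 11.36 plate [-37.4 118.   48.4  68.1  -0.6]
(-74, 117.5) tool [-73.7 117.5] 0.0708 F [ 0.29  0.25 -1.63] t 11.68 plate [-32.  118.   48.5  68.2  -0.6]
(np.float64(-72.5), 117.5) tool [-72.5 117.5] 0.0708 F [0.77 1.11 0.09] t 11.97 plate [-31.4 118.   48.4  68.2  -0.5]
(np.float64(-71.5), 117.5) tool [-71.5 117.5] 0.0708 F [ 0.54 -0.65 -0.24] t 12.28 plate [-30.5 118.   48.4  68.2  -0.7]
(np.float64(-70.5), 117.5) tool [-70.4 117.5] 0.0708 F [0.02 0.41 0.74] t 12.57 plate [-29.4 118.   48.5  68.2  -0.6]
(np.float64(-69.5), 117.5) tool [-69.4 117.5] 0.0708 F [ 0.5   1.05 -0.66] t 12.88 plate [-28.3 118.   48.4  68.2  -0.7]
(np.float64(-68.5), 117.5) tool [-68.4 117.5] 0.0708 F [-0.08  1.16 -0.55] t 13.18 plate [-27.3 117.9  48.4  68.1  -0.6]
(np.float64(-67.5), 117.5) tool [-67.4 117.5] 0.0708 F [ 1.11  0.6  -0.73] t 13.47 plate [-26.4 117.9  48.3  68.1  -0.6]
(np.float64(-66.5), 117.5) tool [-66.9 117.4] 0.0707 F [-3.66 -0.61  1.57] t 13.78 plate [-26.2 117.9  48.4  68.2  -0.4]
```

```bash
python3 - <<'E'
from h import *
print(env.solve_ik([*cw(-23,182),ZP],q))
go(-90,117.5,.1);go(-90,182,.12);go(-23,182,.1);f0=env.read_state()['contact_force']
go(-23,172)
for y in(160,148,136):
    go(-23,y); log(-23,y,f0)
E
```

```text
[-0.30251528  0.6304527  -0.28842131  1.66363727  0.21942135  0.87940207
 -2.24978135]
(-23, 160) tool [-22.9 159.4] 0.0708 F [ 0.77 -1.1   0.33] t 16.45 plate [-26.2 106.3  47.8  67.9  -0.7]
(-23, 148) tool [-22.9 147.3] 0.0708 F [-0.17 -0.62  1.09] t 16.89 plate [-26.3  94.3  48.   67.9  -1.2]
(-23, 136) tool [-22.9 135.3] 0.0708 F [ 0.29 -0.42  0.92] t 17.33 plate [-26.3  82.3  48.1  67.9  -1.4]
```

```bash
python3 - <<'E'
from h import *
go(-23,139);go(-28,139);f0=env.read_state()['contact_force']
for y in(124,112,100,92): go(-28,y); log(-28,y,f0)
for y in np.arange(90.5,80,-1.):
    go(-28,y,.03); f=log(-28,y,f0)
    if f[1]>3: break
E
```

```text
(-28, 124) tool [-27.9 123.4] 0.0708 F [-0.25  0.22  0.84] t 18.33 plate [-25.5  69.9  47.1  67.9   0.6]
(-28, 112) tool [-28.  111.4] 0.0708 F [0.26 0.17 0.12] t 18.77 plate [-25.5  58.4  47.3  68.    0.4]
(-28, 100) tool [-27.9  99.4] 0.0708 F [-0.05  0.67  0.8 ] t 19.22 plate [-25.4  46.3  47.4  68.1   0.5]
(-28, 92) tool [-28.   91.4] 0.0708 F [-1.05  0.47  1.06] t 19.57 plate [-25.4  38.8  47.3  68.3   0.4]
(-28, np.float64(90.5)) tool [-28.   90.5] 0.0708 F [-0.02 -0.08  0.34] t 19.88 plate [-25.3  38.5  47.3  68.3   0.5]
(-28, np.float64(89.5)) tool [-28.   89.5] 0.0708 F [0.04 0.03 0.81] t 20.18 plate [-25.3  37.7  47.3  68.1   0.6]
(-28, np.float64(88.5)) tool [-28.   88.4] 0.0708 F [ 0.55  1.28 -0.34] t 20.48 plate [-25.4  36.7  47.3  68.1   0.4]
(-28, np.float64(87.5)) tool [-28.   87.4] 0.0708 F [-0.51 -0.96  0.65] t 20.77 plate [-25.3  35.6  47.3  68.1   0.4]
(-28, np.float64(86.5)) tool [-28.   86.9] 0.0708 F [0.12 2.69 1.06] t 21.07 plate [-25.4  35.5  47.3  68.1   0.5]
(-28, np.float64(85.5)) tool [-28.   86.7] 0.0709 F [1.18 6.4  0.85] t 21.38 plate [-25.4  35.4  47.3  68.    0.4]
```

```bash
python3 - <<'E'
from h import *
go(-28,110,.1);go(-90,110,.12);go(-90,35,.12);f0=env.read_state()['contact_force']
go(-71,35)
for x in np.arange(-69,-62,1.):
    go(x,35,.03); f=log(x,35,f0)
    if f[0]<-6: break
go(-95,35,.1)
c=wcam('w3.png');print(plate(c))
E
```

```text
(np.float64(-69.0), 35) tool [-69.  35.] 0.0708 F [ 0.26 -0.2  -0.79] t 24.04 plate [-25.2  35.   48.6  68.3   0.5]
(np.float64(-68.0), 35) tool [-68.  35.] 0.0708 F [ 0.29  0.06 -0.77] t 24.34 plate [-25.1  35.   48.7  68.3   0.4]
(np.float64(-67.0), 35) tool [-66.9  35. ] 0.0708 F [ 0.46 -0.31 -0.18] t 24.64 plate [-25.2  35.   48.6  68.3   0.4]
(np.float64(-66.0), 35) tool [-66.1  35. ] 0.0707 F [-0.96 -0.75 -0.16] t 24.94 plate [-25.2  35.   48.6  68.3   0.4]
(np.float64(-65.0), 35) tool [-65.7  35. ] 0.0706 F [-5.16 -0.68  1.92] t 25.24 plate [-25.1  35.   48.6  68.3   0.4]
(np.float64(-64.0), 35) tool [-65.5  34.9] 0.0704 F [-9.05  0.23  4.59] t 25.54 plate [-25.2  35.   48.6  68.4   0.4]
[-25.4  35.   48.5  68.3   0.5]
```

View pics/w3.png

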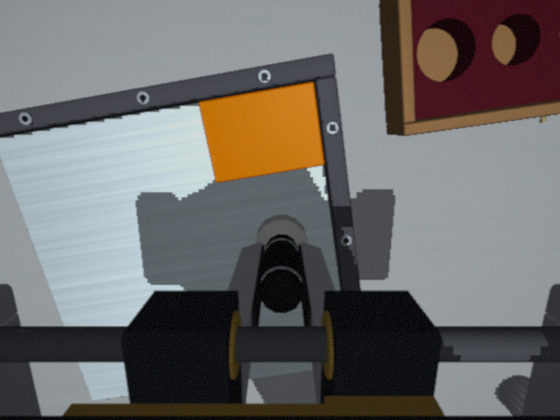

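The plate sits flush against both rails, from the corner at (318,82) to (325,163) along one and back to (200,100) along the other, with no gap visible. Next I'll return the tool to its original free spot.

```bash
python3 - <<'E'
from h import *
go(-95,35,.12,.15)
env.movel([.563,-.151,.15],q,velocity=.25)
env.movel([.563,-.151,.075],q,velocity=.1)
f0=env.read_state()['contact_force']
for z in(.064,.062,.061,.0603,.0598):
    env.movel([.563,-.151,z],q,velocity=.03); s=env.read_state();print(z,s['tool_pos'][2],(s['contact_force']-f0).round(2))
    if (s['contact_force']-f0)[2]>3: break
env.wait(.2);env.let_go();env.wait(.3)
env.movel([.563,-.151,.16],q,velocity=.1)
env.movel([.50,-.151,.23],q,velocity=.2)
c=wcam('w4.png');print(env.read_state()['clock'],env.read_state()['opening'])
# clear the view for the top camera
env.movel([.45,-.22,.23],q,velocity=.25)
t=shot('top','top2.png');shot('scene','scene2.png')
o=np.zeros((600,800,3),np.uint8)
w=cv2.imread('pics/w4.png');o[:420,:400]=w[:, 80:480]
T=cv2.imread('pics/top2.png');o[:360,405:795]=cv2.resize(T[155:275,115:245],None,fx=3,fy=3)
S=cv2.imread('pics/scene2.png');o[365:599,405:735]=cv2.resize(S[150:228,255:365],None,fx=3,fy=3)
cv2.imwrite('pics/fin.png',o)
E
```

```text
0.064 0.06385730990291037 [-1.18  0.16  0.27]
0.062 0.061934592747360635 [-0.78 -0.53 -0.51]
0.061 0.06096202274778064 [-0.96  0.21  0.34]
0.0603 0.06023976426202303 [-0.97  0.73 -0.27]
0.0598 0.059935140121255996 [-1.92 -0.15  2.89]
34.1083 0.09421854447353384
```

View pics/fin.png

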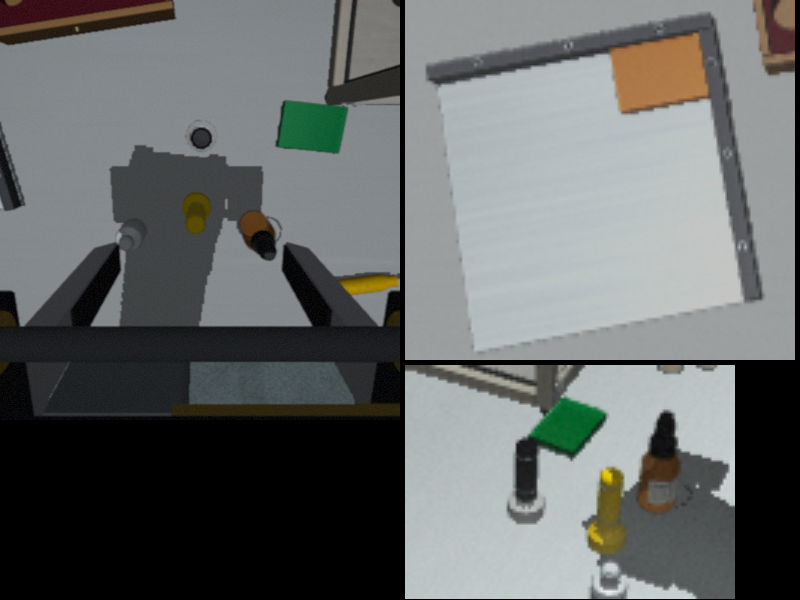

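The tool stands upright at (200,135) in the wrist panel and (525,480) in the scene panel. The orange plate is in the corner, at (660,72) in the top panel, and the green plate hasn't moved. I'm handing the job in.

```bash
python3 -c "
from h import *
env.finish_job();print(env.read_state()['clock'])"
```

```text
the job is handed in; nothing more can be done
the job is handed in; nothing more can be done
```

The orange plate now sits flat in the corner against both dark rails, and the nudging tool stands upright on the bench, off the squaring base. I handed the job in; the last clock reading, shortly before that, was about 34 s of the 64 s allowed.

- **Push:** I gripped the black-handled tool and pushed the plate with its foot, first against one rail, then along it to the other. A last press toward the first rail followed. I held the foot about 3 mm above the base, and the highest push force I read was about 9 N.
- **Tool:** I set it down where it first stood; the force reading showed it touching the bench just before I let go.
- **Plate position:** The last close-up measured the plate at x -25.4, y +35.0 mm from the corner, against a target of -25, +35. No gap showed at either rail.
- **One small disagreement:** The plate reads as turned about 0.5° in my estimate of the corner's frame. The points where the plate stopped against the rail suggest that estimate is itself about 0.5° off, so I take the plate as flush.
- **Other objects:** The final images show the green plate and the look-alikes where they were.

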